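Change the drying cartridges on the gas stand and start the run

TASK

Pull every spent (pink) cartridge off the drying stand and put it in the grey tray, and push every fresh (blue) cartridge fully home, down to the flange, on a spigot of its own; any spigot will do and a spare one stays bare. Only when all of that is done, press the keys on the blue box one at a time, right down: green, then yellow, then white. Never press the red key, and leave the crucible and the brass weight where they stand.

Things in the scene. Friction and masses are not known exactly. Their poses are not given: they have to be found in the camera images.
- fresh0: Fresh sleeve cartridge, 82 mm tall, 160 to 250 g. From below: heavy metal collar 58 mm diameter, z 0 to 34, open below, bore 24 mm diameter, 34 deep; blue body 40 mm diameter, z 34 to 72 (grip here); white knob 32 mm diameter, z 72 to 82. Origin: centre of the underside; z up the axis. Stands upright on the bench at the start. May be absent (None).
- fresh1: Fresh sleeve cartridge, 82 mm tall, 160 to 250 g. From below: heavy metal collar 58 mm diameter, z 0 to 34, open below, bore 24 mm diameter, 34 deep; blue body 40 mm diameter, z 34 to 72 (grip here); white knob 32 mm diameter, z 72 to 82. Origin: centre of the underside; z up the axis. Stands upright on the bench at the start. May be absent (None).
- fresh2: Fresh sleeve cartridge, 82 mm tall, 160 to 250 g. From below: heavy metal collar 58 mm diameter, z 0 to 34, open below, bore 24 mm diameter, 34 deep; blue body 40 mm diameter, z 34 to 72 (grip here); white knob 32 mm diameter, z 72 to 82. Origin: centre of the underside; z up the axis. Stands upright on the bench at the start. May be absent (None).
- spent0: Spent sleeve cartridge, 82 mm tall, 160 to 250 g. From below: heavy metal collar 58 mm diameter, z 0 to 34, open below, bore 24 mm diameter, 34 deep; pink body 40 mm diameter, z 34 to 72 (grip here); white knob 32 mm diameter, z 72 to 82. Origin: centre of the underside; z up the axis. Sits fully home on one of the spigots at the start. May be absent (None).
- spent1: Spent sleeve cartridge, 82 mm tall, 160 to 250 g. From below: heavy metal collar 58 mm diameter, z 0 to 34, open below, bore 24 mm diameter, 34 deep; pink body 40 mm diameter, z 34 to 72 (grip here); white knob 32 mm diameter, z 72 to 82. Origin: centre of the underside; z up the axis. Sits fully home on one of the spigots at the start. May be absent (None).
- spent2: Spent sleeve cartridge, 82 mm tall, 160 to 250 g. From below: heavy metal collar 58 mm diameter, z 0 to 34, open below, bore 24 mm diameter, 34 deep; pink body 40 mm diameter, z 34 to 72 (grip here); white knob 32 mm diameter, z 72 to 82. Origin: centre of the underside; z up the axis. Sits fully home on one of the spigots at the start. May be absent (None).
- stand: White gas-drying stand, fixed: block 100 (x) by 280 (y) by 40 mm tall with three upright steel spigots in a row along its y, 90 mm apart. Origin: centre of the underside.
- port0 (a point): Spigot 0 (at y = -90 mm of the stand): on its axis, on top of its dark flange (60 mm diameter), 44 mm above the bench; a fully seated cartridge's underside rests here. The spigot rises 30 mm above, 21 mm diameter, the last 7 mm tapering to 12 mm. Sprung strips on it (2.5 mm proud, 13 mm up) rub in the bore: 6 to 14 N to push on or pull off, so weight alone does not seat it.
- port1 (a point): Spigot 1 (at y = 0 mm of the stand): on its axis, on top of its dark flange (60 mm diameter), 44 mm above the bench; a fully seated cartridge's underside rests here. The spigot rises 30 mm above, 21 mm diameter, the last 7 mm tapering to 12 mm. Sprung strips on it (2.5 mm proud, 13 mm up) rub in the bore: 6 to 14 N to push on or pull off, so weight alone does not seat it.
- port2 (a point): Spigot 2 (at y = 90 mm of the stand): on its axis, on top of its dark flange (60 mm diameter), 44 mm above the bench; a fully seated cartridge's underside rests here. The spigot rises 30 mm above, 21 mm diameter, the last 7 mm tapering to 12 mm. Sprung strips on it (2.5 mm proud, 13 mm up) rub in the bore: 6 to 14 N to push on or pull off, so weight alone does not seat it.
- tray: Loose grey open tray, 140 (x) by 230 (y) mm outside, walls 34 mm high and 4 mm thick, 0.7 kg. Origin: centre of the underside; floor about 4 mm thick.
- console: Blue control box, fixed, 160 (x) by 170 (y) by 50 mm tall, with the four keys on its top. Origin: centre of the underside.
- key_green (a joint): Travel of the green key, m: 0 up, 0.006 fully down (5 N, springs back by itself); it registers beyond 0.004.
- key_green_top (a point): Centre of the top of the green key (28 mm diameter, black surround 44 mm diameter), which moves down as it is pressed. The keys sit in a 72 mm square on a fixed blue box, 160 by 170 by 50 mm tall; which colour is where varies. Unpressed, this point is about 72 mm above the bench.
- key_yellow (a joint): Travel of the yellow key, m: 0 up, 0.006 fully down (5 N, springs back by itself); it registers beyond 0.004.
- key_yellow_top (a point): Centre of the top of the yellow key (28 mm diameter, black surround 44 mm diameter), which moves down as it is pressed. The keys sit in a 72 mm square on a fixed blue box, 160 by 170 by 50 mm tall; which colour is where varies. Unpressed, this point is about 72 mm above the bench.
- key_white (a joint): Travel of the white key, m: 0 up, 0.006 fully down (5 N, springs back by itself); it registers beyond 0.004.
- key_white_top (a point): Centre of the top of the white key (28 mm diameter, black surround 44 mm diameter), which moves down as it is pressed. The keys sit in a 72 mm square on a fixed blue box, 160 by 170 by 50 mm tall; which colour is where varies. Unpressed, this point is about 72 mm above the bench.
- key_red (a joint): Travel of the red key, m: 0 up, 0.006 fully down (5 N, springs back by itself); it registers beyond 0.004.
- key_red_top (a point): Centre of the top of the red key (28 mm diameter, black surround 44 mm diameter), which moves down as it is pressed. The keys sit in a 72 mm square on a fixed blue box, 160 by 170 by 50 mm tall; which colour is where varies. Unpressed, this point is about 72 mm above the bench.
- crucible: Bystander: small white crucible, 40 mm diameter, 30 mm tall. Origin: centre of the underside. Leave it where it is.
- weight: Bystander: brass weight, 28 mm diameter, 34 mm tall. Origin: centre of the underside. Leave it where it is.

How it is judged:
By the outcome, as a careful person would: the job done as asked, in the order asked, and still so for the second after the job is handed in, with the robot touching nothing.
Of fresh0, fresh1, fresh2 only 2 to 3 are there at a start; the rules pass over those that are not, and their reading is None.
Of spent0, spent1, spent2 only 2 to 3 are there at a start; the rules pass over those that are not, and their reading is None.
At some moment in a run one of fresh0, fresh1, fresh2 may be knocked a few centimetres aside while the robot is not near it.
It also fails if it takes over 210 s, if anything falls off the work surface, if the arm or the gripper's body presses on something with over 40 N, if the wrist force passes 120 N, or if a joint passes its speed limit or range.

ROBOT

A 6-joint arm with a two-finger parallel gripper is mounted at the origin on the work surface. World frame = base frame: x ahead of the robot, y to its left, z up, the work surface at z = 0. Lengths are in m, angles in degrees, forces in N, time in s.
With the tool pointing down it reaches from about 0.325 to 0.875 m from the base axis. Payload 4.4 kg.
Tool frame: the origin (TCP) lies midway between the tips of the shut fingers; the grasp point (between the pads) lies 19 mm behind it (env.tcp_to_grasp is the z of the grasp point in the tool frame, in m); z points along the fingers, y is the line along which they close (so a half turn about z gives the same grasp; the last joint's range is limited). The gripper opens to 85 mm and grips with 20 to 120 N. Pads are 22 mm wide; open, the fingers measure 114 mm over their backs; the gripper's body (76 mm by 85 mm) begins 54 mm behind the grasp point. The pads swing forward as they close: fully open they stand 13 mm farther back than shut.
Start: joints at [-84.139, 11.837, 88.321, -0, 79.842, -8.623], TCP at [0.144, -0.557, 0.231] pointing down, gripper open.
Joint ranges: [-156.59, 156.59], [-49.26, 127.26], [12.9, 141.05], [-63.56, 243.56], [4.71, 150.69], [-161.64, 161.64]. Speed limits (degrees/s): [159.86, 159.86, 180, 180, 180, 180].

INTERFACE

Orientations are given as a 3x3 rotation matrix whose columns are the frame's x, y, z axes.
In Python, from workcell import env gives the robot as it stands.
- The arm moves only by the shell command python3 drive.py 'ROWS'. ROWS is rows parted by semicolons, their numbers by spaces, 1 to 20 of them, each of 7 numbers: a rotation vector rx, ry, rz in degrees, then dx, dy, dz in m, then the opening from 0.0 (shut) to 1.0 (fully open); each row is the pose to reach, as a shift and turn from the pose commanded when the command began, along the tool's axes at that moment; what a row does not reach only later rows make up. A row lasts 1/8 s, in which the tool goes at most 0.0625 m and 10.7 degrees, less where a joint would pass 70% of its speed; a pose out of reach is approached as far as the arm can. The fingers move at their own pace and stop on an object; the grip force is fixed at half the most. Time passes only in rows, so rows that do not move let the fingers close. It prints the time, the measured TCP pose, the force, the opening and the grip force at its end.
- env.state(): the state, without advancing time (a new reading comes with each control period).
- env.grab_frame(name): name is "scene" or "top" or "wrist"; returns a dict with "pixels" (420x560x3 uint8, blue, green, red), "z_map" (420x560 float32, m along the optical axis (not along the pixel's ray), 0 where there is no reading), "fov_y" (degrees; the focal length in pixels is half the picture's height over the tangent of half this angle, whatever the lens; pixels are square), "cx", "cy" (the principal point, pixels), "k1" (the pictures are not rectified: a ray, as slopes to the right and down, at radius r is drawn at 1 + k1 r^2 times it, then the intrinsics apply), "rvec" (rotation vector, rad) and "tvec" (3), from world to camera coordinates, as OpenCV has them. Camera axes: x right, y down, z forward; pixel columns grow to the right and rows downward; lengths in m; the calibration is good to about 2 mm. A picture is of the moment at which its call begins.
- env.hand_in(): hands the job in; it is judged then, once.
The state is a dict: "time": time; "joint_positions": joint angles; "qvel": joint speeds; "joint_efforts": joint torques, N m; "tool_pos": TCP position; "ee_rot": TCP orientation; "wrist_force": force on the tool from outside, world axes, zero at the start; "wrist_torque": the same for the moment, N m; "gripper_width": opening from 0.0 (shut) to 1.0 (fully open); "finger_force": force on a finger pad.
Only numpy, scipy, OpenCV 4.12 (cv2) and the standard library are available. Lean on these libraries where they do the work, as an engineer would, in place of code of your own. Each camera call takes 0.05 s, during which the arm holds its last target. There are 200 camera calls.

## Working session

There is one attempt and no reset: what is moved stays moved. The work goes in short steps, Python scripts to look and compute and a shell command to move; the robot and the scene stay as the last step left them, time stands still between calls to the robot, and variables do not carry over. Pictures are saved under pics/ and viewed, at most 14 in all, crops included, and the job is handed in when it is done.

```bash
ls; mkdir -p pics
cat > h.py <<'E'
import numpy as np, cv2
from workcell import env
def grab(n): 
    f=env.grab_frame(n); return f
def K(f):
    F=210/np.tan(np.radians(f["fov_y"])/2); return F
def ray(f,u,v):
    F=K(f); d=np.array([(u-f["cx"])/F,(v-f["cy"])/F]); p=d.copy()
    for _ in range(30): p=d/(1+f["k1"]*(p@p))
    R=cv2.Rodrigues(np.array(f["rvec"],float))[0]; t=np.array(f["tvec"],float).ravel()
    return -R.T@t, R.T@np.array([p[0],p[1],1.])
def onplane(f,u,v,z):
    o,d=ray(f,u,v); return o+d*(z-o[2])/d[2]
def deproj(f,u,v):
    o,d=ray(f,u,v); return o+d*f["z_map"][int(round(v)),int(round(u))]
def cloud(f):
    F=K(f); v,u=np.mgrid[0:420,0:560]; d=np.stack([(u-f["cx"])/F,(v-f["cy"])/F],-1); p=d.copy()
    for _ in range(30): p=d/(1+f["k1"]*(p**2).sum(-1,keepdims=True))
    R=cv2.Rodrigues(np.array(f["rvec"],float))[0]; t=np.array(f["tvec"],float).ravel()
    z=f["z_map"][...,None]; P=np.concatenate([p*z,z],-1); return (P-t)@R
def meet(a,b):
    (o,d),(q,e)=a,b; s=np.linalg.lstsq(np.stack([d,-e],1),q-o,rcond=None)[0]
    x,y=o+s[0]*d,q+s[1]*e; return (x+y)/2,np.linalg.norm(x-y)
E
python3 - <<'E'
from h import *
for n in("scene","top"):
    f=grab(n); cv2.imwrite(f"pics/{n}0.png",f["pixels"]); print(n,f["fov_y"],f["k1"],f["cx"],f["cy"],ray(f,280,210),(f["z_map"]>0).mean())
s=env.state(); print(s["tool_pos"],s["ee_rot"],env.tcp_to_grasp,s["wrist_force"])
E
```

```text
drive.py
pics
workcell.py
scene 44.122975604419985 -0.05249032040225637 298.6833536585974 204.49259221570648 (array([ 1.49941424, -0.331567  ,  0.91607954]), array([-0.72354631,  0.23764388, -0.64916822])) 0.9775807823129252
top 56.16921640995641 0.030669648685073235 278.7861015944681 209.8693693513509 (array([0.3772883 , 0.0149039 , 0.88556498]), array([ 0.19670571,  0.01353012, -0.98037412])) 0.9960969387755102
[ 0.14374653 -0.55602322  0.23019257] [[ 9.68221871e-01  2.50092727e-01 -1.92353684e-04]
 [ 2.50092553e-01 -9.68219541e-01  2.15297501e-03]
 [ 3.52202798e-04 -2.13266372e-03 -9.99997664e-01]] -0.0187 [-0.48714564  0.62788264 -0.01651831]
```
View pics/top0.png

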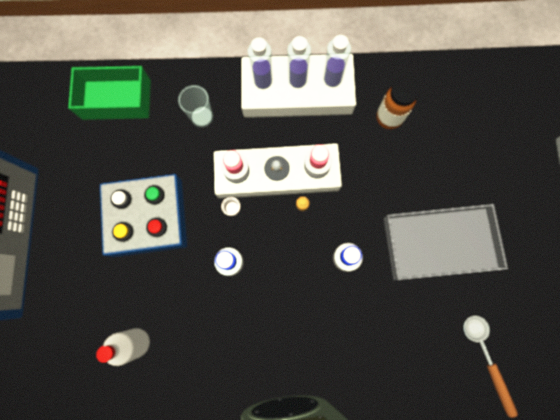

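View pics/scene0.png

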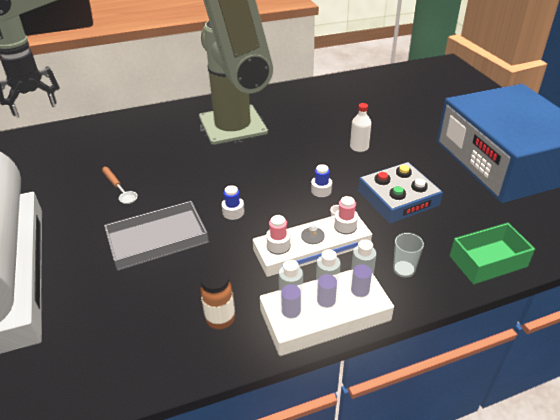

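Top view: pink cartridges on the stand's outer spigots at (233,162) and (318,157), with the bare spigot at (277,168). Fresh cartridges are at (227,261) and (348,257), and the tray is at (446,242). Keys: green (153,195), yellow (122,231), white (119,198), red (156,227). The crucible (231,206) and weight (303,203) stand just in front of the stand.

Create m.py:
```python
from h import *
def blobs(f,lo,hi,box,amin=20):
    hsv=cv2.cvtColor(f["pixels"],cv2.COLOR_BGR2HSV); m=cv2.inRange(hsv,lo,hi)
    x0,y0,x1,y1=box; k=np.zeros_like(m); k[y0:y1,x0:x1]=m[y0:y1,x0:x1]
    n,l,st,c=cv2.connectedComponentsWithStats(k)
    return [(st[i,4],c[i],l==i) for i in range(1,n) if st[i,4]>=amin]
def knobs(f,P,box,zlo=.06,zhi=.14):
    """white knob tops: bright, height from depth"""
    hsv=cv2.cvtColor(f["pixels"],cv2.COLOR_BGR2HSV)
    return hsv
```

Run:
```python
from m import *
t=grab("top"); s=grab("scene"); Pt=cloud(t); Ps=cloud(s)
for n,(u,v) in dict(sp2=(231,155),sp0=(319,150),port1=(277,168),fL=(226,260),fR=(350,256),tray=(446,242),g=(153,194),y=(121,231),w=(119,198),r=(156,226),cru=(230,206),wt=(303,203),bench=(290,330),standtop=(250,187)).items():
    print(n,Pt[v,u].round(3))
# clusters above height in both clouds
for nm,P in(("top",Pt),("scene",Ps)):
    X=P.reshape(-1,3)
    for (c,lo) in (((.62,.09),.105),((.62,-.09),.105),((.42,.1),.072),((.42,-.15),.072)):
        m=(np.hypot(X[:,0]-c[0],X[:,1]-c[1])<.09)&(X[:,2]>lo)&(X[:,2]<lo+.035)
        Y=X[m]; print(nm,c,m.sum(),np.median(Y,0).round(4) if m.any() else '',np.percentile(Y[:,2],90).round(4) if m.any() else '')
```

```text
sp2 [0.646 0.123 0.125]
sp0 [ 0.652 -0.056  0.126]
port1 [0.634 0.031 0.067]
fL [0.437 0.138 0.082]
fR [ 0.44  -0.113  0.085]
tray [ 0.474 -0.34   0.003]
g [0.583 0.298 0.068]
y [0.503 0.359 0.073]
w [0.575 0.37  0.067]
r [0.512 0.286 0.074]
cru [0.567 0.142 0.002]
wt [ 0.562 -0.024  0.035]
bench [0.291 0.011 0.   ]
standtop [0.6   0.092 0.042]
top (0.62, 0.09) 311 [0.6355 0.1216 0.1245] 0.1275
top (0.62, -0.09) 316 [ 0.6429 -0.0557  0.1248] 0.1277
top (0.42, 0.1) 253 [0.4394 0.1418 0.0812] 0.0835
top (0.42, -0.15) 256 [ 0.4434 -0.1161  0.0817] 0.0837
scene (0.62, 0.09) 211 [0.6489 0.1166 0.1203] 0.1273
scene (0.62, -0.09) 245 [ 0.6563 -0.0622  0.1201] 0.1277
scene (0.42, 0.1) 111 [0.4449 0.1371 0.0804] 0.0839
scene (0.42, -0.15) 118 [ 0.451  -0.1201  0.0809] 0.0837
```

```bash
cat > knob.py <<'E'
from m import *
def face(P,c,z,tol=.004,r=.03,keep=None):
    m=(np.hypot(P[...,0]-c[0],P[...,1]-c[1])<r)&(abs(P[...,2]-z)<tol)
    n,l,st,_=cv2.connectedComponentsWithStats(m.astype(np.uint8)); i=1+st[1:,4].argmax(); k=l==i
    cs,_=cv2.findContours(k.astype(np.uint8),0,1); (u,v),R=cv2.minEnclosingCircle(max(cs,key=len))
    Y=P[k]; (x,y),Rm=cv2.minEnclosingCircle(Y[:,:2].astype(np.float32)*1000)
    return np.array([x/1000,y/1000,np.median(Y[:,2])]),Rm,k.sum(),Y.mean(0),(u,v)
E
python3 - <<'E'
from knob import *
t=grab("top"); s=grab("scene"); 
Pt,Ps=cloud(t),cloud(s)
for c,z in (((.644,.122),.126),((.651,-.057),.126),((.440,.140),.082),((.442,-.115),.082)):
    a=face(Pt,c,z); b=face(Ps,c,z)
    print(a[0].round(4),round(a[1],1),a[2],a[3].round(4),'|',b[0].round(4),round(b[1],1),b[2],b[3].round(4))
    ka=np.argwhere(a[2]>0)
    X,e=meet(ray(t,*a[4]),ray(s,*b[4])); print('  two-view',X.round(4),round(e*1000,1),'mm; plane',onplane(t,*a[4],z).round(4),onplane(s,*b[4],z).round(4))
# tray rim & keys & stand edges (top)
m=(Pt[...,2]>.022)&(Pt[...,2]<.045)&(Pt[...,1]<-.2)&(Pt[...,0]<.62)&(Pt[...,0]>.35)
r=cv2.minAreaRect((Pt[m][:,:2]*1000).astype(np.float32)); print('tray',r)
m=(abs(Pt[...,2]-.040)<.004)&(Pt[...,1]<.19)&(Pt[...,1]>-.13)&(Pt[...,0]<.72)&(Pt[...,0]>.585)
print('stand',cv2.minAreaRect((Pt[m][:,:2]*1000).astype(np.float32)))
m=(Pt[...,2]>.068)&(Pt[...,2]<.085)&(Pt[...,1]<.0715)&(Pt[...,1]>-.01)&(Pt[...,0]<.70)&(Pt[...,0]>.6)
print('spigot tip',np.median(Pt[m],0) if m.any() else None,m.sum())
for n,lo,hi in(("g",(45,80,50),(85,255,255)),("y",(20,100,100),(35,255,255)),("r",(0,150,80),(8,255,255)),("w",(0,0,150),(180,60,255))):
    for a,c,k in blobs(t,lo,hi,(105,180,175,245)): print(n,a,c.round(1),onplane(t,*c,.072).round(4))
E
```

```text
[0.6394 0.1229 0.1261] 15.7 182 [0.6389 0.1226 0.1261] | [0.6416 0.119  0.126 ] 18.6 99 [0.643  0.1194 0.1259]
  two-view [0.6396 0.1222 0.1222] 1.5 mm; plane [0.6386 0.1224 0.126 ] [0.6437 0.1192 0.126 ]
[ 0.6466 -0.0565  0.1263] 15.7 184 [ 0.646  -0.0564  0.1262] | [ 0.6477 -0.0597  0.126 ] 17.6 113 [ 0.6493 -0.0597  0.1259]
  two-view [ 0.6469 -0.0576  0.1227] 1.8 mm; plane [ 0.646  -0.0565  0.126 ] [ 0.6502 -0.0596  0.126 ]
[0.4394 0.142  0.0822] 15.9 188 [0.4394 0.1417 0.0822] | [0.4409 0.1383 0.0815] 17.6 71 [0.4417 0.1391 0.0816]
  two-view [0.4392 0.1411 0.0798] 2.3 mm; plane [0.4394 0.1419 0.082 ] [0.4419 0.1387 0.082 ]
[ 0.4441 -0.1168  0.0824] 15.7 188 [ 0.4438 -0.1164  0.0823] | [ 0.4458 -0.1222  0.0823] 17.3 79 [ 0.4464 -0.1202  0.082 ]
  two-view [ 0.4439 -0.1182  0.0792] 2.3 mm; plane [ 0.444  -0.1166  0.082 ] [ 0.447  -0.1199  0.082 ]
tray ((472.6598815917969, -327.91888427734375), (141.3787841796875, 231.10133361816406), 4.77733039855957)
stand ((642.6033935546875, 33.01300048828125), (100.80598449707031, 279.7984313964844), 1.9956358671188354)
spigot tip [0.64249874 0.0327782  0.072027  ] 60
g 179 [152.2 193.2] [0.5832 0.2983 0.072 ]
y 191 [120.  230.6] [0.5042 0.362  0.072 ]
r 171 [154.4 226.1] [0.512  0.2905 0.072 ]
w 3309 [139.3 211.3] [0.5444 0.3237 0.072 ]
```

```bash
cat > go.py <<'E'
import sys
from h import *
# usage go.py x y z : shift in tool axes to that TCP position
s=env.state(); R=np.array(s["ee_rot"]); d=np.array(list(map(float,sys.argv[1:4])))-s["tool_pos"]
Rt=np.diag([1.,-1,-1])
print("shift",(R.T@d).round(4),"rv",np.degrees(cv2.Rodrigues(R.T@Rt)[0]).ravel().round(2),"dist",np.linalg.norm(d).round(3),"q",np.round(s["joint_positions"],0), "F",np.round(s["wrist_force"],1))
E
python3 - <<'E'
from h import *
t=grab("top"); P=cloud(t); s=cloud(grab("scene"))
X=np.concatenate([P.reshape(-1,3),s.reshape(-1,3)])
for x in np.arange(.3,.95,.05):
    print(round(x,2),[int(1000*np.percentile(Y[:,2],98)) if len(Y:=X[(abs(X[:,0]-x)<.025)&(abs(X[:,1]-y)<.025)&(X[:,2]<.5)])>5 else 0 for y in np.arange(-.45,.46,.05)])
E
python3 go.py .6463 -.0566 .22
```

```text
0.3 [3, 15, 15, 3, 4, 3, 3, 3, 3, 3, 3, 3, 3, 3, 3, 104, 150, 3, 3]
0.35 [3, 3, 3, 3, 3, 3, 3, 3, 3, 3, 3, 3, 3, 3, 3, 3, 3, 3, 3]
0.4 [34, 34, 35, 35, 35, 34, 32, 36, 4, 3, 3, 19, 71, 3, 3, 3, 3, 3, 3]
0.45 [35, 7, 7, 7, 7, 35, 82, 84, 3, 3, 3, 71, 84, 3, 47, 52, 52, 52, 3]
0.5 [35, 7, 7, 7, 7, 35, 3, 4, 3, 3, 3, 3, 3, 3, 62, 73, 73, 64, 3]
0.55 [34, 34, 35, 34, 35, 33, 3, 3, 25, 34, 3, 30, 31, 3, 53, 70, 72, 71, 3]
0.6 [4, 3, 3, 3, 3, 3, 3, 43, 78, 44, 45, 114, 111, 3, 53, 74, 73, 71, 3]
0.65 [3, 4, 3, 3, 3, 3, 3, 110, 128, 64, 74, 127, 127, 3, 50, 51, 42, 3, 3]
0.7 [3, 4, 4, 3, 3, 3, 3, 42, 72, 43, 42, 42, 42, 3, 3, 3, 3, 3, 3]
0.75 [3, 3, 4, 3, 132, 131, 3, 3, 3, 3, 3, 3, 3, 90, 89, 3, 3, 3, 3]
0.8 [4, 3, 3, 3, 131, 130, 52, 137, 52, 118, 107, 52, 3, 90, 90, 3, 61, 60, 60]
0.85 [3, 4, 3, 4, 4, 4, 52, 191, 190, 191, 191, 170, 3, 3, 3, 3, 61, 7, 7]
0.9 [3, 3, 3, 3, 3, 3, 51, 53, 52, 53, 53, 51, 3, 3, 3, 3, 59, 58, 59]
shift [ 0.6116 -0.3584  0.0112] rv [-0.02 -0.   14.48] dist 0.709 q [-84.  12.  88.  -0.  80.  -9.] F [ 0.8 -0.8 -0.1]
```

```bash
R="0 0 14.5 .612 -.358 .011 .8"; python3 drive.py '0 0 14.5 .612 -.358 .011 .8;0 0 14.5 .612 -.358 .011 .8;0 0 14.5 .612 -.358 .011 .8;0 0 14.5 .612 -.358 .011 .8;0 0 14.5 .612 -.358 .011 .8;0 0 14.5 .612 -.358 .011 .8;0 0 14.5 .612 -.358 .011 .8;0 0 14.5 .612 -.358 .011 .8;0 0 14.5 .612 -.358 .011 .8;0 0 14.5 .612 -.358 .011 .8;0 0 14.5 .612 -.358 .011 .8;0 0 14.5 .612 -.358 .011 .8;0 0 14.5 .612 -.358 .011 .8;0 0 14.5 .612 -.358 .011 .8;0 0 14.5 .612 -.358 .011 .8;0 0 14.5 .612 -.358 .011 .8'; python3 go.py .6463 -.0566 .079
python3 - <<'E'
from h import *
f=grab("wrist"); cv2.imwrite("pics/w1.png",f["pixels"]); print(env.state()["gripper_width"], ray(f,280,210))
E
```

```text
time: 2.4
tool_pos: [0.6463, -0.0581, 0.2206]
ee_rot: [[1.0, -0.002, 0.0], [-0.002, -1.0, -0.0], [0.0, 0.0, -1.0]]
wrist_force: [-0.4, 0.4, -0.6]
gripper_width: 0.797
finger_force: 0.0
shift [-1.000e-04 -1.500e-03  1.416e-01] rv [ 0.01 -0.01 -0.11] dist 0.142 q [-13.  21.  78.  -0.  81.  77.] F [-0.4  0.4 -0.6]
0.8000844109705382 (array([ 0.7139858 , -0.05974136,  0.36324708]), array([-0.26257891, -0.00379779, -0.9649218 ]))
```

View pics/w1.png

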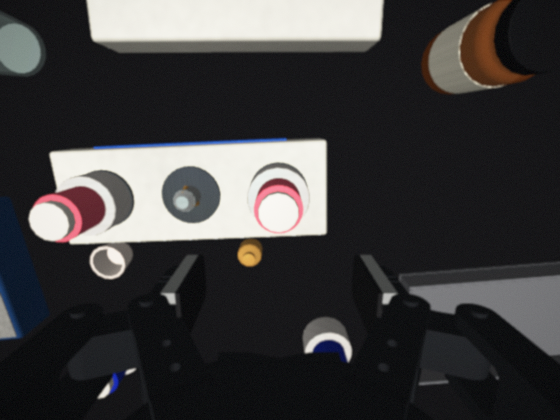

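The wrist view shows the knob of spent0 at (279,211), the spent2 knob at (52,220), and the bare spigot tip at (185,200).

Run:
```python
from knob import *
f=grab("wrist"); t=grab("top"); P=cloud(f);Pt=cloud(t)
for c,z in (((.639,.1225),.126),((.646,-.057),.126)):
    a=face(P,c,z); b=face(Pt,c,z); X,e=meet(ray(f,*a[4]),ray(t,*b[4])); print(a[0].round(4),a[1],a[3].round(4),'plane',onplane(f,*a[4],z).round(4),'2view',X.round(4),e)
m=(P[...,2]>.068)&(P[...,2]<.085)&(abs(P[...,1]-.033)<.03)&(abs(P[...,0]-.643)<.03)
print('tip',m.sum(),np.median(P[m],0))
m=(abs(P[...,2]-.0435)<.003)&(abs(P[...,1]-.033)<.05)&(abs(P[...,0]-.643)<.05)&(f["pixels"].max(-1)<110)
r=cv2.minEnclosingCircle((P[m][:,:2]*1000).astype(np.float32)); print('flange',r,np.median(P[m][:,2]))
```

```text
[0.6399 0.12   0.1262] 16.193510055541992 [0.6406 0.1189 0.1261] plane [0.6404 0.119  0.126 ] 2view [0.6399 0.1224 0.1226] 0.0018029256108016178Traceback (most recent call last):
  File "<stdin>", line 4, in <module>
  File "knob.py", line 4, in face
    n,l,st,_=cv2.connectedComponentsWithStats(m.astype(np.uint8)); i=1+st[1:,4].argmax(); k=l==i
                                                                       ~~~~~~~~~~~~~~~^^
ValueError: attempt to get argmax of an empty sequence
```

```bash
python3 drive.py '0 0 0 0 0 .06 .8;0 0 0 0 -.0015 .12 .8;0 0 0 0 -.0015 .1415 .8;0 0 0 0 -.0015 .1415 .8;0 0 0 0 -.0015 .1415 .8'; python3 go.py .6463 -.0566 .079
```

```text
time: 3.18
tool_pos: [0.6493, -0.0561, 0.0819]
ee_rot: [[1.0, -0.0, 0.005], [-0.0, -1.0, -0.001], [0.005, 0.001, -1.0]]
wrist_force: [0.1, 0.1, 0.4]
gripper_width: 0.796
finger_force: 0.0
shift [-0.003   0.0004  0.0029] rv [ 0.07 -0.31 -0.02] dist 0.004 q [-13.  29.  84.  -0.  67.  77.] F [0.1 0.1 0.4]
```

```bash
python3 drive.py '0 0 0 -.0025 0 .002 .8;0 0 0 -.0025 0 .002 .8;0 0 0 -.0025 0 .002 .0;0 0 0 -.0025 0 .002 .0;0 0 0 -.0025 0 .002 .0;0 0 0 -.0025 0 .002 .0;0 0 0 -.0025 0 .002 .0;0 0 0 -.0025 0 .002 .0'; python3 go.py .6463 -.0566 .079
```

```text
time: 4.18
tool_pos: [0.6448, -0.0566, 0.0777]
ee_rot: [[1.0, -0.0, 0.001], [-0.0, -1.0, -0.002], [0.001, 0.002, -1.0]]
wrist_force: [-1.4, -5.5, 6.2]
gripper_width: 0.454
finger_force: 60.0
shift [ 0.0015  0.     -0.0013] rv [ 0.1  -0.07 -0.02] dist 0.002 q [-13.  29.  85.  -0.  66.  77.] F [-1.4 -5.5  6.2]
```

```bash
python3 drive.py '0 0 0 0 0 -.02 0;0 0 0 0 0 -.04 0;0 0 0 0 0 -.08 0;0 0 0 -.01 .02 -.12 0;0 0 0 -.17 .328 -.10 0;0 0 0 -.17 .328 -.10 0;0 0 0 -.17 .328 -.10 0;0 0 0 -.17 .328 -.08 0;0 0 0 -.17 .328 -.08 0;0 0 0 -.17 .328 -.08 0;0 0 0 -.17 .328 -.08 0;0 0 0 -.17 .328 -.08 0'; python3 go.py .475 -.385 .041
```

```text
time: 5.68
tool_pos: [0.4746, -0.3823, 0.1568]
ee_rot: [[1.0, -0.0, 0.0], [-0.0, -1.0, 0.002], [0.0, -0.002, -1.0]]
wrist_force: [-0.4, -0.2, -1.7]
gripper_width: 0.456
finger_force: 62.4
shift [0.0004 0.0029 0.1158] rv [-0.11 -0.02 -0.01] dist 0.116 q [-47.  20.  87.   0.  73.  43.] F [-0.4 -0.2 -1.7]
```

```bash
python3 drive.py '0 0 0 0 .002 .06 0;0 0 0 0 .002 .1 0;0 0 0 0 .002 .115 0;0 0 0 0 .002 .115 0;0 0 0 0 .002 .115 0'; python3 go.py .475 -.385 .041
```

```text
time: 6.3
tool_pos: [0.476, -0.3866, 0.0442]
ee_rot: [[1.0, 0.0, 0.003], [0.0, -1.0, -0.003], [0.003, 0.003, -1.0]]
wrist_force: [0.7, -0.6, -1.5]
gripper_width: 0.451
finger_force: 62.4
shift [-0.0011 -0.0016  0.0032] rv [ 0.18 -0.18  0.02] dist 0.004 q [-47.  28.  91.   0.  61.  43.] F [ 0.7 -0.6 -1.5]
```

Settle, release, and lift, then look.

```bash
python3 drive.py '0 0 0 0 0 .002 0;0 0 0 0 0 .002 0;0 0 0 0 0 .002 .8;0 0 0 0 0 .002 .8;0 0 0 0 0 .002 .8;0 0 0 0 0 -.06 .8;0 0 0 0 0 -.12 .8;0 0 0 0 0 -.14 .8'; python3 go.py .639 .1227 .20
python3 - <<'E'
from knob import *
t=grab("top"); P=cloud(t)
for n,c,z in (("sp2",(.639,.1225),.126),("fL",(.4394,.142),.082),("fR",(.444,-.1168),.082)):
    a=face(P,c,z); print(n,a[0].round(4),a[1],a[2],a[3].round(4))
for c in((.6427,.033),(.6463,-.0566)):
    m=(P[...,2]>.068)&(P[...,2]<.085)&(np.hypot(P[...,0]-c[0],P[...,1]-c[1])<.025)
    print('tip',m.sum(),np.mean(P[m],0).round(4))
E
```

```text
time: 7.3
tool_pos: [0.4764, -0.3878, 0.1874]
ee_rot: [[1.0, -0.0, 0.006], [-0.0, -1.0, -0.007], [0.006, 0.007, -1.0]]
wrist_force: [0.1, -0.1, -1.2]
gripper_width: 0.797
finger_force: 0.0
shift [ 0.1626 -0.5104 -0.0151] rv [ 0.4  -0.37 -0.02] dist 0.536 q [-47.  18.  86.   0.  76.  43.] F [ 0.1 -0.1 -1.2]
sp2 [0.6389 0.1228 0.1259] 15.848773002624512 183 [0.639  0.1225 0.1259]
fL [0.4397 0.142  0.0819] 15.8077974319458 187 [0.4394 0.1418 0.082 ]
fR [ 0.444  -0.1168  0.0825] 15.7910795211792 189 [ 0.444  -0.1162  0.0824]
tip 62 [0.6419 0.033  0.0725]
tip 63 [ 0.6453 -0.0562  0.0722]
```

```bash
python3 drive.py '0 0 0 .1635 -.5095 -.015 .8;0 0 0 .1635 -.5095 -.015 .8;0 0 0 .1635 -.5095 -.015 .8;0 0 0 .1635 -.5095 -.015 .8;0 0 0 .1635 -.5095 -.015 .8;0 0 0 .1635 -.5095 -.015 .8;0 0 0 .1635 -.5095 -.015 .8;0 0 0 .1635 -.5095 -.015 .8;0 0 0 .1635 -.5095 -.015 .8;0 0 0 .1635 -.5095 -.015 .8;0 0 0 .1635 -.5095 -.015 .8;0 0 0 .1635 -.5095 -.015 .8'; python3 go.py .6400 .1218 .079
python3 - <<'E'
from knob import *
P=cloud(grab("wrist"))
for c in((.6427,.033),(.6463,-.0566)):
    m=(P[...,2]>.068)&(P[...,2]<.085)&(np.hypot(P[...,0]-c[0],P[...,1]-c[1])<.025)
    print('tip',m.sum(),np.mean(P[m],0).round(4))
a=face(P,(.639,.1225),.126); print(a[0],a[1])
E
```

```text
time: 8.85
tool_pos: [0.6373, 0.1225, 0.1959]
ee_rot: [[1.0, -0.002, -0.002], [-0.002, -1.0, -0.0], [-0.002, 0.0, -1.0]]
wrist_force: [-0.3, -0.2, -0.3]
gripper_width: 0.8
finger_force: 0.0
shift [0.0029 0.0007 0.1169] rv [ 0.02  0.09 -0.12] dist 0.117 q [ 3. 22. 79. -0. 79. 93.] F [-0.3 -0.2 -0.3]
tip 387 [0.6438 0.032  0.0722]
tip 389 [ 0.6474 -0.0567  0.072 ]
[0.64006897 0.12049979 0.12614008] 15.97124195098877
```

```bash
python3 drive.py '0 0 0 .002 .001 .06 .8;0 0 0 .001 .001 .11 .8;0 0 0 .001 .001 .117 .8;0 0 0 .001 .001 .117 .8;0 0 0 .001 .001 .117 0;0 0 0 .001 .001 .117 0;0 0 0 .001 .001 .117 0;0 0 0 .001 .001 .117 0;0 0 0 .001 .001 .117 0'; python3 go.py .6400 .1215 .079
```

```text
time: 10.02
tool_pos: [0.6413, 0.1226, 0.0833]
ee_rot: [[1.0, -0.0, 0.006], [-0.0, -1.0, -0.001], [0.006, 0.001, -1.0]]
wrist_force: [0.1, -1.5, 5.6]
gripper_width: 0.452
finger_force: 60.0
shift [-0.0014  0.0011  0.0043] rv [ 0.03 -0.34 -0.01] dist 0.005 q [ 3. 29. 84. -0. 67. 93.] F [ 0.1 -1.5  5.6]
```

```bash
python3 drive.py '0 0 0 0 0 -.02 0;0 0 0 0 0 -.04 0;0 0 0 0 0 -.08 0;0 0 0 -.01 .02 -.11 0;0 0 0 -.17 .3925 -.10 0;0 0 0 -.17 .3925 -.10 0;0 0 0 -.17 .3925 -.10 0;0 0 0 -.17 .3925 -.09 0;0 0 0 -.17 .3925 -.08 0;0 0 0 -.17 .3925 -.08 0;0 0 0 -.17 .3925 -.08 0;0 0 0 -.17 .3925 -.08 0;0 0 0 -.17 .3925 -.08 0'; python3 go.py .47 -.27 .047
```

```text
time: 11.65
tool_pos: [0.469, -0.2688, 0.1606]
ee_rot: [[1.0, -0.0, 0.001], [-0.0, -1.0, 0.001], [0.001, -0.001, -1.0]]
wrist_force: [-0.3, 0.1, -2.3]
gripper_width: 0.449
finger_force: 61.8
shift [0.001  0.0013 0.1136] rv [-0.04 -0.03 -0.02] dist 0.114 q [-39.  12.  97.   0.  71.  51.] F [-0.3  0.1 -2.3]
```

```bash
python3 drive.py '0 0 0 0 0 .06 0;0 0 0 0 0 .1 0;0 0 0 0 0 .115 0;0 0 0 0 0 .115 0;0 0 0 0 0 .117 0;0 0 0 0 0 .117 0;0 0 0 0 0 .117 .8;0 0 0 0 0 .117 .8;0 0 0 0 0 .117 .8;0 0 0 0 0 .05 .8;0 0 0 0 0 0 .8;0 0 0 0 0 -.01 .8'
python3 - <<'E'
from knob import *
t=grab("top"); P=cloud(t); cv2.imwrite("pics/t2.png",t["pixels"])
for n,c,z in (("fL",(.4394,.142),.082),("fR",(.444,-.1168),.082)):
    a=face(P,c,z); print(n,a[0].round(4),a[1],a[2])
E
python3 go.py .4455 -.1175 .15
```

```text
time: 13.15
tool_pos: [0.4715, -0.2718, 0.1751]
ee_rot: [[1.0, -0.0, 0.008], [-0.0, -1.0, -0.006], [0.008, 0.006, -1.0]]
wrist_force: [0.1, -0.5, -0.7]
gripper_width: 0.798
finger_force: 0.0
fL [0.4396 0.1421 0.0823] 15.591337203979492 186
fR [ 0.4439 -0.1165  0.0822] 15.776103019714355 189
shift [-0.0255 -0.1538  0.0231] rv [ 0.28 -0.35 -0.02] dist 0.158 q [-39.  11.  97.   0.  72.  51.] F [ 0.2 -0.1  0.6]
```

View pics/t2.png

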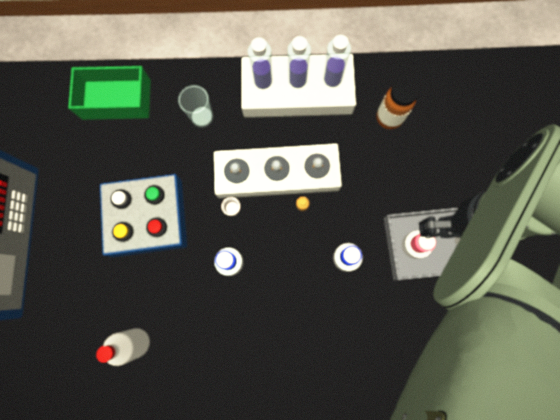

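The stand is bare now, and the second spent cartridge stands upright in the tray at (423,243). The fresh ones are unmoved at (227,261) and (348,257). Fetching the right-hand fresh one.

```bash
python3 drive.py '0 0 0 -.0255 -.154 0 .8;0 0 0 -.0255 -.154 0 .8;0 0 0 -.0255 -.154 0 .8;0 0 0 -.0255 -.154 .02 .8;0 0 0 -.0255 -.154 .06 .8;0 0 0 -.0255 -.154 .06 .8;0 0 0 -.0255 -.154 .06 .8'; python3 go.py .4453 -.1172 .036
python3 - <<'E'
from knob import *
f=grab("wrist");P=cloud(f); cv2.imwrite("pics/w3.png",f["pixels"])
m=(P[...,2]>.02)&(P[...,2]<.09)&(np.hypot(P[...,0]-.445,P[...,1]+.117)<.04); print(m.sum())
for z in (.034,.082):
    k=m&(abs(P[...,2]-z)<.003); print(z,k.sum(),P[k].mean(0) if k.any() else 0,cv2.minEnclosingCircle((P[k][:,:2]*1000).astype(np.float32)) if k.any() else 0)
E
```

```text
time: 14.08
tool_pos: [0.4431, -0.1155, 0.1097]
ee_rot: [[1.0, -0.001, -0.001], [-0.001, -1.0, 0.0], [-0.001, -0.0, -1.0]]
wrist_force: [0.2, 0.4, 1.2]
gripper_width: 0.799
finger_force: 0.0
shift [0.0022 0.0017 0.0737] rv [-0.02  0.05 -0.03] dist 0.074 q [-25.   6. 111.   0.  63.  65.] F [0.2 0.4 1.2]
5679
0.034 1612 [ 0.45717036 -0.11904042  0.03406322] ((443.8461608886719, -119.43081665039062), 28.967514038085938)
0.082 2236 [ 0.44488214 -0.11944334  0.08206445] ((443.8572692871094, -119.54835510253906), 16.018020629882812)
```

```bash
python3 drive.py '0 0 0 .001 .003 .05 .8;0 0 0 .001 .003 .073 .8;0 0 0 .001 .003 .073 .8;0 0 0 .001 .003 .073 .8;0 0 0 .001 .003 .073 .8'; python3 go.py .4442 -.1183 .036
```

```text
time: 14.75
tool_pos: [0.4459, -0.1193, 0.0386]
ee_rot: [[1.0, -0.0, 0.003], [-0.0, -1.0, -0.002], [0.003, 0.002, -1.0]]
wrist_force: [-0.7, 0.4, 0.1]
gripper_width: 0.799
finger_force: 0.0
shift [-0.0017 -0.001   0.0026] rv [ 0.1  -0.2  -0.01] dist 0.003 q [-26.  13. 113.  -0.  54.  64.] F [-0.7  0.4  0.1]
```

```bash
python3 drive.py '0 0 0 -.001 -.001 .001 .8;0 0 0 -.001 -.001 .001 .8;0 0 0 -.001 -.001 .001 0;0 0 0 -.001 -.001 .001 0;0 0 0 -.001 -.001 .001 0;0 0 0 -.001 -.001 .001 0;0 0 0 -.001 -.001 .001 0'; python3 go.py .4442 -.1183 .036; python3 drive.py '0 0 0 -.001 -.001 -.06 0;0 0 0 -.001 -.001 -.12 0;0 0 0 -.001 -.001 -.12 0;0 0 0 -.001 -.001 -.12 0'; python3 go.py .6467 -.0567 .13
```

```text
time: 15.62
tool_pos: [0.4434, -0.1176, 0.036]
ee_rot: [[1.0, -0.0, 0.0], [-0.0, -1.0, -0.0], [0.0, 0.0, -1.0]]
wrist_force: [-0.9, -0.7, 4.9]
gripper_width: 0.454
finger_force: 60.0
shift [0.0008 0.0007 0.    ] rv [ 0.01 -0.01 -0.02] dist 0.001 q [-26.  13. 113.  -0.  53.  64.] F [-0.9 -0.7  4.9]
time: 16.12
tool_pos: [0.4412, -0.1159, 0.1545]
ee_rot: [[1.0, -0.0, -0.002], [-0.0, -1.0, 0.001], [-0.002, -0.001, -1.0]]
wrist_force: [-0.4, 1.0, -3.1]
gripper_width: 0.449
finger_force: 61.7
shift [ 0.2056 -0.0592  0.0241] rv [-0.07  0.12 -0.02] dist 0.215 q [-26.   2. 109.   0.  69.  64.] F [-0.4  1.  -3.1]
```

```bash
python3 drive.py '0 0 0 .204 -.059 .01 0;0 0 0 .204 -.059 .01 0;0 0 0 .204 -.059 .015 0;0 0 0 .204 -.059 .02 0;0 0 0 .204 -.059 .02 0;0 0 0 .204 -.059 .02 0;0 0 0 .204 -.059 .02 0'; python3 go.py .646 -.0572 .08
```

```text
time: 17.0
tool_pos: [0.6448, -0.0579, 0.135]
ee_rot: [[1.0, -0.001, -0.002], [-0.001, -1.0, 0.0], [-0.002, -0.0, -1.0]]
wrist_force: [0.3, 0.3, -3.0]
gripper_width: 0.455
finger_force: 61.7
shift [ 0.0013 -0.0006  0.055 ] rv [-0.02  0.12 -0.06] dist 0.055 q [-13.  25.  82.  -0.  72.  77.] F [ 0.3  0.3 -3. ]
```

Descend in steps, watching force.

```bash
python3 drive.py '0 0 0 .0005 -.0006 .015 0;0 0 0 .0005 -.0006 .028 0;0 0 0 .0005 -.0006 .034 0;0 0 0 .0005 -.0006 .034 0;0 0 0 .0005 -.0006 .034 0'; python3 go.py .646 -.0572 .08
```

```text
time: 17.62
tool_pos: [0.6472, -0.057, 0.1021]
ee_rot: [[1.0, -0.0, 0.001], [-0.0, -1.0, -0.0], [0.001, 0.0, -1.0]]
wrist_force: [0.2, 0.5, -2.3]
gripper_width: 0.456
finger_force: 61.7
shift [-0.0012  0.0002  0.0221] rv [ 0.01 -0.04 -0.02] dist 0.022 q [-13.  28.  83.   0.  69.  77.] F [ 0.2  0.5 -2.3]
```

```bash
python3 drive.py '0 0 0 -.001 0 .006 0;0 0 0 -.001 0 .012 0;0 0 0 -.001 0 .016 0;0 0 0 -.001 0 .016 0'; python3 go.py .646 -.0572 .08;  python3 drive.py '0 0 0 0 0 .004 0;0 0 0 0 0 .008 0;0 0 0 0 0 .009 0;0 0 0 0 0 .009 0'; python3 go.py .646 -.0572 .08
```

```text
time: 18.12
tool_pos: [0.6464, -0.0571, 0.0854]
ee_rot: [[1.0, -0.0, 0.001], [-0.0, -1.0, -0.0], [0.001, 0.0, -1.0]]
wrist_force: [2.2, -0.4, -2.4]
gripper_width: 0.451
finger_force: 61.9
shift [-0.0004  0.0001  0.0054] rv [ 0.02 -0.08 -0.02] dist 0.005 q [-13.  29.  84.  -0.  67.  77.] F [ 2.2 -0.4 -2.4]
time: 18.62
tool_pos: [0.6468, -0.0572, 0.08]
ee_rot: [[1.0, -0.0, 0.002], [-0.0, -1.0, -0.0], [0.002, 0.0, -1.0]]
wrist_force: [-4.5, 1.2, 13.7]
gripper_width: 0.456
finger_force: 63.3
shift [-0.0008 -0.      0.    ] rv [ 0.02 -0.11 -0.01] dist 0.001 q [-13.  29.  84.   0.  67.  77.] F [-4.5  1.2 13.7]
```

```bash
python3 drive.py '0 0 0 -.001 0 .003 0;0 0 0 -.001 0 .005 0;0 0 0 -.001 0 .005 0'; python3 go.py .646 -.0572 .08
```

```text
time: 19.0
tool_pos: [0.6469, -0.0573, 0.0799]
ee_rot: [[1.0, -0.0, 0.004], [-0.0, -1.0, -0.001], [0.004, 0.001, -1.0]]
wrist_force: [-12.2, 1.3, 32.5]
gripper_width: 0.458
finger_force: 65.4
shift [-0.0009 -0.0001 -0.0001] rv [ 0.04 -0.24 -0.01] dist 0.001 q [-13.  29.  84.   0.  66.  77.] F [-12.2   1.3  32.5]
```

Hard stop reached: 32 N with no further motion. Unload, release, look.

```bash
python3 drive.py '0 0 0 0 0 -.007 0;0 0 0 0 0 -.007 .8;0 0 0 0 0 -.007 .8;0 0 0 0 0 -.007 .8;0 0 0 0 0 -.06 .8;0 0 0 0 0 -.11 .8;0 0 0 -.15 -.12 -.10 .8;0 0 0 -.15 -.12 -.10 .8;0 0 0 -.15 -.12 -.10 .8;0 0 0 -.15 -.12 -.10 .8;0 0 0 -.15 -.12 -.10 .8'
python3 - <<'E'
from knob import *
t=grab("top"); P=cloud(t); cv2.imwrite("pics/t4.png",t["pixels"])
w=grab("wrist"); W=cloud(w)
for n,c,z in (("f0",(.6463,-.057),.126),("fL",(.4394,.142),.082)):
  for Q in(P,W):
    try: a=face(Q,c,z,tol=.006); print(n,a[0].round(4),a[1],a[2])
    except Exception as e: print(n,'x')
E
python3 go.py .4400 .1410 .036
```

```text
time: 20.38
tool_pos: [0.4951, 0.0633, 0.1719]
ee_rot: [[1.0, 0.001, 0.001], [0.001, -1.0, -0.0], [0.001, 0.0, -1.0]]
wrist_force: [0.3, -1.0, 0.8]
gripper_width: 0.802
finger_force: 0.0
f0 [ 0.645  -0.0548  0.1278] 18.451208114624023 202
f0 x
fL [0.4394 0.1419 0.0822] 15.838844299316406 186
fL [0.452  0.1466 0.079 ] 6.912021160125732 33
shift [-0.0568 -0.0785  0.1362] rv [ 0.02 -0.11 -0.06] dist 0.167 q [ -3.   6. 102.  -0.  72.  87.] F [0.1 0.3 0.3]
```

View pics/t4.png

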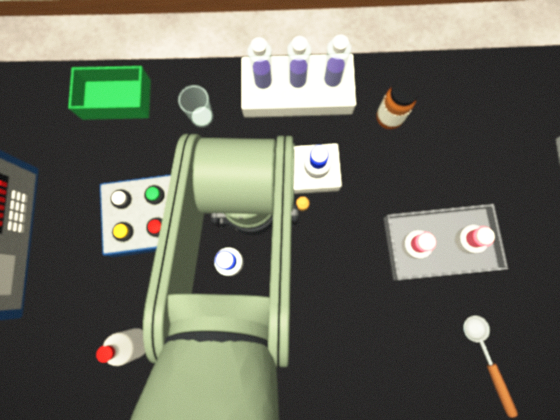

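The seated fresh cartridge is at (318,158) and both spent ones are in the tray at (423,243) and (479,238). The left-hand fresh one is still at (227,262). Its measured knob height of 0.128 looks contaminated by neighbouring pixels, so I'll re-check it later.

```bash
python3 drive.py '0 0 0 -.056 -.0785 .0 .8;0 0 0 -.056 -.0785 .02 .8;0 0 0 -.056 -.0785 .06 .8;0 0 0 -.056 -.0785 .06 .8;0 0 0 -.056 -.0785 .06 .8'; python3 go.py .4396 .1405 .036
python3 - <<'E'
from knob import *
f=grab("wrist");P=cloud(f); t=grab("top");T=cloud(t)
m=(P[...,2]>.02)&(P[...,2]<.09)&(np.hypot(P[...,0]-.44,P[...,1]-.14)<.04)
for z in (.034,.082):
    k=m&(abs(P[...,2]-z)<.003); print(z,k.sum(),cv2.minEnclosingCircle((P[k][:,:2]*1000).astype(np.float32)) if k.any() else 0)
a=face(T,(.6463,-.057),.126); print(a[0],a[1],a[2])
E
```

```text
time: 21.1
tool_pos: [0.4408, 0.1411, 0.1129]
ee_rot: [[1.0, -0.002, 0.002], [-0.002, -1.0, 0.0], [0.002, -0.0, -1.0]]
wrist_force: [0.8, -0.3, 0.5]
gripper_width: 0.799
finger_force: 0.0
shift [-0.0013  0.0006  0.0769] rv [-0.01 -0.1  -0.09] dist 0.077 q [  7.   6. 110.  -0.  64.  97.] F [ 0.8 -0.3  0.5]
0.034 1575 ((439.6461181640625, 139.7625274658203), 28.8915958404541)
0.082 2148 ((439.718017578125, 140.11756896972656), 16.008384704589844)
[ 0.64507532 -0.05497625  0.12778452] 15.928386688232422 180
```

```bash
python3 drive.py '0 0 0 -.0015 .0005 .05 .8;0 0 0 -.002 .0005 .077 .8;0 0 0 -.002 .0005 .0765 .8;0 0 0 -.002 .0005 .0765 .8;0 0 0 -.002 .0005 .0765 .8;0 0 0 -.002 .0005 .0765 0;0 0 0 -.002 .0005 .0765 0;0 0 0 -.002 .0005 .0765 0;0 0 0 -.002 .0005 .0765 0;0 0 0 -.002 .0005 .0765 0'; python3 go.py .4396 .1405 .036
```

```text
time: 22.45
tool_pos: [0.4377, 0.1414, 0.0363]
ee_rot: [[1.0, -0.0, 0.002], [-0.0, -1.0, 0.0], [0.002, -0.0, -1.0]]
wrist_force: [-1.6, 0.2, 6.5]
gripper_width: 0.456
finger_force: 59.8
shift [0.0019 0.0009 0.0003] rv [-0.02 -0.09 -0.01] dist 0.002 q [  7.  13. 113.   0.  53.  97.] F [-1.6  0.2  6.5]
```

```bash
python3 drive.py '0 0 0 0 0 -.06 0;0 0 0 0 0 -.11 0;0 0 0 .2 .02 -.11 0;0 0 0 .2 .02 -.11 0;0 0 0 .2 .02 -.105 0;0 0 0 .2 .02 -.1 0;0 0 0 .2 .02 -.1 0;0 0 0 .2 .02 -.1 0;0 0 0 .2 .02 -.1 0'; python3 go.py .638 .1215 .102
python3 - <<'E'
from knob import *
P=cloud(grab("wrist"));f=grab("top"); T=cloud(f)
for c in((.6427,.033),(.6463,-.0566)):
    m=(P[...,2]>.068)&(P[...,2]<.085)&(np.hypot(P[...,0]-c[0],P[...,1]-c[1])<.015); print('tip',m.sum(),np.mean(P[m],0).round(4))
for Q in(P,T):
    try: a=face(Q,(.6463,-.0566),.127,tol=.005); print(a[0],a[1],a[2])
    except Exception: print('x')
E
```

```text
time: 23.58
tool_pos: [0.6356, 0.1215, 0.1357]
ee_rot: [[1.0, 0.0, -0.0], [0.0, -1.0, 0.0], [-0.0, -0.0, -1.0]]
wrist_force: [0.0, -0.4, -1.6]
gripper_width: 0.454
finger_force: 61.4
shift [0.0025 0.     0.0337] rv [-0.    0.03  0.03] dist 0.034 q [ 3. 25. 82.  0. 72. 93.] F [ 0.  -0.4 -1.6]
tip 614 [0.6443 0.0323 0.0721]
tip 0 [nan nan nan]
x
[ 0.6449126  -0.05519557  0.12793744] 15.929415702819824 190
  return _methods._mean(a, axis=axis, dtype=dtype,
  ret = um.true_divide(
```

```bash
python3 drive.py '0 0 0 .0015 0 .015 0;0 0 0 .001 0 .028 0;0 0 0 .001 0 .034 0;0 0 0 .001 0 .034 0;0 0 0 .001 0 .034 0'; python3 go.py .638 .1215 .08
```

```text
time: 24.3
tool_pos: [0.638, 0.121, 0.1014]
ee_rot: [[1.0, -0.0, 0.0], [-0.0, -1.0, -0.0], [0.0, 0.0, -1.0]]
wrist_force: [0.6, 0.5, -1.2]
gripper_width: 0.456
finger_force: 61.5
shift [-0.     -0.0005  0.0214] rv [ 0.   -0.   -0.02] dist 0.021 q [ 3. 28. 83. -0. 69. 93.] F [ 0.6  0.5 -1.2]
```

```bash
python3 drive.py '0 0 0 -.0005 0 .006 0;0 0 0 -.0005 0 .012 0;0 0 0 -.0005 0 .018 0;0 0 0 -.0005 0 .023 0;0 0 0 -.0005 0 .025 0;0 0 0 -.0005 0 .025 0'; python3 go.py .638 .1215 .08;  python3 drive.py '0 0 0 -.001 0 .003 0;0 0 0 -.001 0 .005 0;0 0 0 -.001 0 .005 0'; python3 go.py .638 .1215 .08
```

```text
time: 25.05
tool_pos: [0.638, 0.1214, 0.0803]
ee_rot: [[1.0, 0.0, 0.001], [0.0, -1.0, 0.0], [0.001, -0.0, -1.0]]
wrist_force: [-7.5, 0.9, 18.8]
gripper_width: 0.454
finger_force: 63.5
shift [-0.     -0.0001  0.0003] rv [-0.   -0.07  0.  ] dist 0.0 q [ 3. 29. 84. -0. 67. 93.] F [-7.5  0.9 18.8]
time: 25.42
tool_pos: [0.6381, 0.1215, 0.0802]
ee_rot: [[1.0, 0.0, 0.004], [0.0, -1.0, -0.0], [0.004, 0.0, -1.0]]
wrist_force: [-16.6, 0.5, 37.8]
gripper_width: 0.455
finger_force: 65.5
shift [-0.0001 -0.      0.0002] rv [ 0.02 -0.21  0.02] dist 0.0 q [ 3. 29. 84. -0. 66. 93.] F [-16.6   0.5  37.8]
```

```bash
python3 drive.py '0 0 0 .001 0 -.006 0;0 0 0 .001 0 -.006 0;0 0 0 .001 0 -.006 0'; python3 go.py .638 .1215 .08;python3 drive.py '0 0 0 0 0 0 .8;0 0 0 0 0 0 .8;0 0 0 0 0 0 .8;0 0 0 0 0 -.06 .8;0 0 0 0 0 -.11 .8;0 0 0 0 0 -.13 .8;0 0 0 0 0 -.13 .8;0 0 0 0 0 -.13 .8'
python3 - <<'E'
from knob import *
w=grab("wrist"); W=cloud(w); cv2.imwrite("pics/w5.png",w["pixels"])
a=face(W,(.64,.1215),.127,tol=.006); print(a[0],a[1],a[2])
X=W[(np.hypot(W[...,0]-.64,W[...,1]-.1215)<.04)&(abs(W[...,2]-.079)<.004)]; print('collar',np.median(X,0))
k=(np.hypot(W[...,0]-.64,W[...,1]-.1215)<.014)&(abs(W[...,2]-.127)<.004); Y=W[k]; print('plane',np.linalg.lstsq(np.c_[Y[:,:2],np.ones(len(Y))],Y[:,2],rcond=None)[0])
E
```

```text
time: 25.8
tool_pos: [0.638, 0.1215, 0.0804]
ee_rot: [[1.0, 0.0, 0.001], [0.0, -1.0, 0.0], [0.001, -0.0, -1.0]]
wrist_force: [-7.1, 1.2, 16.2]
gripper_width: 0.452
finger_force: 63.3
shift [-0.     -0.      0.0004] rv [-0.01 -0.08  0.  ] dist 0.0 q [ 3. 29. 84.  0. 67. 93.] F [-7.1  1.2 16.2]
time: 26.8
tool_pos: [0.6357, 0.1209, 0.2043]
ee_rot: [[1.0, -0.0, -0.005], [-0.0, -1.0, -0.0], [-0.005, 0.0, -1.0]]
wrist_force: [-0.1, -0.7, -0.9]
gripper_width: 0.801
finger_force: 0.0
[0.64026251 0.11976414 0.12636836] 15.884515762329102 1461
collar [0.65528346 0.12074284 0.07831776]
plane [-0.00506096  0.00599615  0.12898609]
```

View pics/w5.png

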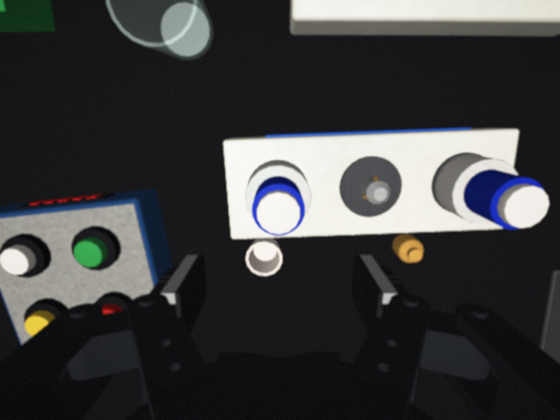

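Fresh at port2 has its knob at (278,212) and is seated at 0.1263. Fresh at port0, knob at (522,207), looks about 1.7 mm high, so I'll press it down from above with shut fingers.

```bash
python3 drive.py '0 0 0 .01 .177 0 .5;0 0 0 .01 .177 0 0;0 0 0 .01 .177 0 0;0 0 0 .01 .177 0 0;0 0 0 .01 .177 0 0;0 0 0 .01 .177 0 0'; python3 go.py .6460 -.0565 .13
python3 - <<'E'
from knob import *
w=grab("wrist"); W=cloud(w)
a=face(W,(.646,-.0565),.127,tol=.006); print(a[0],a[1],a[2])
k=(np.hypot(W[...,0]-.646,W[...,1]+.0565)<.014)&(abs(W[...,2]-.127)<.005); Y=W[k]; print('plane',np.linalg.lstsq(np.c_[Y[:,:2],np.ones(len(Y))],Y[:,2],rcond=None)[0])
E
```

```text
time: 27.6
tool_pos: [0.6468, -0.0543, 0.2062]
ee_rot: [[1.0, 0.002, -0.002], [0.002, -1.0, 0.001], [-0.002, -0.001, -1.0]]
wrist_force: [0.2, 0.1, -0.6]
gripper_width: -0.0
finger_force: 0.0
shift [-0.0007  0.0023  0.0762] rv [-0.05  0.1   0.09] dist 0.076 q [-12.  22.  79.   0.  80.  77.] F [ 0.2  0.1 -0.6]
[ 0.64542267 -0.05787133  0.12793358] 15.992122650146484 1451
plane [ 0.0040703  -0.02397433  0.12404988]
```

```bash
python3 drive.py '0 0 0 -.001 .002 .05 0;0 0 0 -.001 .002 .073 0;0 0 0 -.001 .002 .077 0;0 0 0 -.001 .002 .08 0;0 0 0 -.001 .002 .08 0'; python3 go.py .646 -.0565 .126; python3 drive.py '0 0 0 -.001 0 .003 0;0 0 0 -.001 0 .006 0;0 0 0 -.001 0 .008 0;0 0 0 -.001 0 .008 0'; python3 go.py .646 -.0565 .126
```

```text
time: 28.28
tool_pos: [0.6473, -0.0578, 0.1288]
ee_rot: [[1.0, 0.0, 0.003], [0.0, -1.0, -0.001], [0.003, 0.001, -1.0]]
wrist_force: [0.4, -0.0, 0.2]
gripper_width: 0.001
finger_force: 0.0
shift [-0.0013 -0.0013  0.0028] rv [ 0.03 -0.15  0.01] dist 0.003 q [-13.  26.  82.   0.  71.  77.] F [ 0.4 -0.   0.2]
time: 28.78
tool_pos: [0.6472, -0.0583, 0.1261]
ee_rot: [[1.0, -0.0, 0.005], [-0.0, -1.0, -0.001], [0.005, 0.001, -1.0]]
wrist_force: [-7.6, 2.0, 20.4]
gripper_width: 0.002
finger_force: 10.5
shift [-0.0012 -0.0018  0.0001] rv [ 0.07 -0.3  -0.  ] dist 0.002 q [-13.  26.  83.  -0.  71.  77.] F [-7.6  2.  20.4]
```

Now at 0.1261 with 20 N. A little more push, then retreat and measure.

```bash
python3 drive.py '0 0 0 -.002 .001 .003 0;0 0 0 -.002 .001 .003 0;0 0 0 -.002 .001 -.01 0;0 0 0 0 0 -.06 0;0 0 0 0 0 -.08 0;0 0 0 0 0 -.08 0'
python3 - <<'E'
from knob import *
w=grab("wrist"); W=cloud(w)
a=face(W,(.646,-.0565),.127,tol=.006); print(a[0],a[1],a[2])
k=(np.hypot(W[...,0]-.646,W[...,1]+.0565)<.014)&(abs(W[...,2]-.127)<.005); Y=W[k]; print('plane',np.linalg.lstsq(np.c_[Y[:,:2],np.ones(len(Y))],Y[:,2],rcond=None)[0])
E
python3 go.py .5832 .2973 .2
```

```text
time: 29.52
tool_pos: [0.6467, -0.0584, 0.2014]
ee_rot: [[1.0, -0.0, 0.005], [-0.0, -1.0, -0.001], [0.005, 0.001, -1.0]]
wrist_force: [0.3, 0.9, -0.6]
gripper_width: -0.0
finger_force: 0.0
[ 0.64712964 -0.05904871  0.12609776] 15.925947189331055 1475
plane [-0.00097516 -0.01389641  0.12599951]
shift [-0.0622 -0.3554 -0.001 ] rv [ 0.01 -0.02 -0.03] dist 0.361 q [-13.  22.  79.  -0.  79.  77.] F [ 0.9  1.  -0.8]
```

```bash
python3 drive.py '0 0 0 -.062 -.356 0 0;0 0 0 -.062 -.356 0 0;0 0 0 -.062 -.356 0 0;0 0 0 -.062 -.356 0 0;0 0 0 -.062 -.356 .03 0;0 0 0 -.062 -.356 .06 0;0 0 0 -.062 -.356 .06 0;0 0 0 -.062 -.356 .06 0;0 0 0 -.062 -.356 .06 0'
python3 - <<'E'
from knob import *
t=grab("top"); T=cloud(t); cv2.imwrite("pics/t6.png",t["pixels"]); w=grab("wrist"); W=cloud(w); cv2.imwrite("pics/w6.png",w["pixels"])
for c in ((.639,.1215),(.646,-.0575)):
    try: a=face(T,c,.126,tol=.006); print(a[0],a[1],a[2])
    except Exception: print('x')
for n,lo,hi in(("g",(45,80,40),(85,255,255)),("y",(20,100,80),(35,255,255)),("r",(0,150,60),(8,255,255)),("r2",(172,150,60),(180,255,255)),("w",(0,0,150),(180,60,255))):
    for a,c,k in blobs(w,lo,hi,(0,0,560,420),200): print(n,a,c.round(0),onplane(w,*c,.072).round(4),np.median(W[k],0).round(4))
E
python3 go.py .5832 .2973 .075
```

```text
time: 30.7
tool_pos: [0.5845, 0.2967, 0.1399]
ee_rot: [[1.0, -0.002, 0.001], [-0.002, -1.0, -0.0], [0.001, 0.0, -1.0]]
wrist_force: [0.6, 0.8, 0.2]
gripper_width: -0.004
finger_force: 0.0
[0.63971527 0.12170333 0.12632293] 15.79977035522461 192
[ 0.64638855 -0.05649488  0.12624368] 15.985614776611328 193
g 1350 [275. 222.] [0.5868 0.2979 0.072 ] [0.5867 0.2978 0.0719]
w 11391 [493. 138.] [0.6431 0.1564 0.072 ] [0.6435 0.1435 0.0401]
w 17948 [228. 227.] [0.5829 0.3303 0.072 ] [0.5774 0.3366 0.0513]
w 1653 [469. 233.] [0.5779 0.1621 0.072 ] [0.5583 0.1261 0.0219]
w 1141 [173. 234.] [0.5782 0.3691 0.072 ] [0.5781 0.3691 0.0721]
shift [-0.0017 -0.0005  0.0656] rv [-0.03 -0.13 -0.14] dist 0.066 q [ 19.  26.  81.  -0.  73. 110.] F [-0.1 -0.4  1. ]
```

View pics/t6.png

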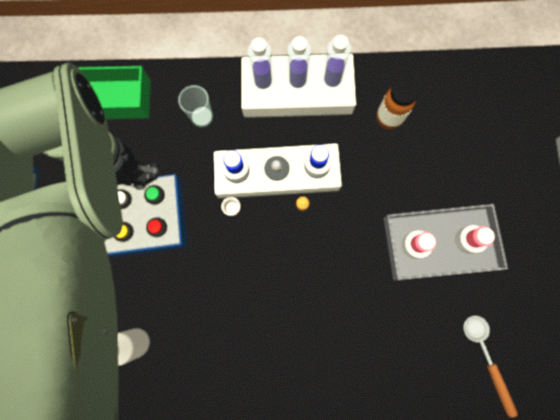

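View pics/w6.png

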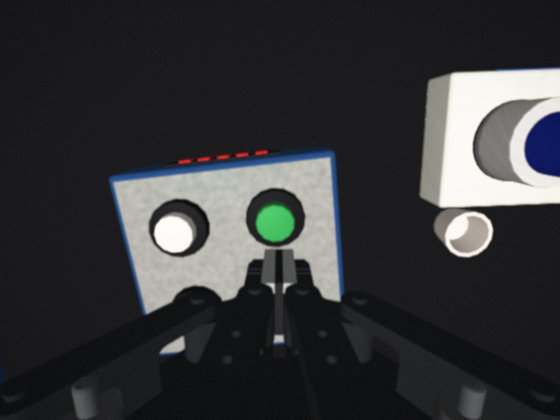

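Both fresh cartridges read fully seated at (233,165) and (318,158), and the spent ones are in the tray at (423,243) and (479,238). The bystanders are unmoved at (231,206) and (303,203). In the wrist view, green is at (275,222) and white at (175,233). Pressing green now.

```bash
python3 drive.py '0 0 0 .0005 0 .05 0;0 0 0 .0005 0 .064 0;0 0 0 .0005 0 .072 0;0 0 0 .0005 0 .077 0;0 0 0 .0005 0 .078 0;0 0 0 .0005 0 .078 0'; python3 go.py .585 .297 .066
```

```text
time: 31.55
tool_pos: [0.5841, 0.2975, 0.0659]
ee_rot: [[1.0, 0.0, -0.0], [0.0, -1.0, -0.002], [-0.0, 0.002, -1.0]]
wrist_force: [-8.7, -4.8, 15.5]
gripper_width: 0.002
finger_force: 7.8
shift [ 0.0009  0.0005 -0.0001] rv [0.09 0.01 0.  ] dist 0.001 q [ 19.  31.  83.  -0.  66. 110.] F [-8.7 -4.8 15.5]
```

```bash
python3 drive.py '0 0 0 0 0 -.05 0;0 0 0 0 0 -.06 0;0 0 0 -.079 -.0635 -.06 0;0 0 0 -.079 -.0635 -.06 0;0 0 0 -.079 -.0635 -.06 0;0 0 0 -.079 -.0635 -.06 0'; python3 go.py .5055 .3605 .066
python3 - <<'E'
from knob import *
w=grab("wrist"); W=cloud(w)
for n,lo,hi in(("g",(45,80,40),(85,255,255)),("y",(20,100,80),(35,255,255)),("r",(0,150,60),(8,255,255))):
    for a,c,k in blobs(w,lo,hi,(0,0,560,420),200): print(n,a,c.round(0),onplane(w,*c,.072).round(4),np.median(W[k],0).round(4))
E
```

```text
time: 32.3
tool_pos: [0.5058, 0.3618, 0.1219]
ee_rot: [[1.0, 0.0, 0.002], [0.0, -1.0, 0.0], [0.002, -0.0, -1.0]]
wrist_force: [-0.0, 0.4, 0.2]
gripper_width: 0.004
finger_force: 0.0
shift [-0.0004  0.0013  0.0559] rv [-0.02 -0.11  0.01] dist 0.056 q [ 28.  23.  87.  -0.  69. 118.] F [-0.   0.4  0.2]
g 2138 [385. 102.] [0.5854 0.2994 0.072 ] [0.5853 0.2993 0.0717]
y 1547 [277. 230.] [0.5081 0.3616 0.072 ] [0.5085 0.3613 0.0719]
r 1614 [388. 219.] [0.5154 0.2916 0.072 ] [0.5154 0.2916 0.0719]
```

```bash
python3 drive.py '0 0 0 0 .0005 .035 0;0 0 0 0 .0005 .047 0;0 0 0 0 .0005 .055 0;0 0 0 0 .0005 .06 0;0 0 0 0 .0005 .06 0;0 0 0 0 .0005 .06 0'; python3 go.py .5065 .361 .066;python3 drive.py '0 0 0 0 0 -.05 0;0 0 0 0 0 -.06 0;0 0 0 .0705 -.008 -.06 0;0 0 0 .0705 -.008 -.06 0;0 0 0 .0705 -.008 -.06 0;0 0 0 .0705 -.008 -.06 0'; python3 go.py .577 .369 .066
```

```text
time: 33.1
tool_pos: [0.5051, 0.36, 0.0658]
ee_rot: [[1.0, -0.0, -0.001], [-0.0, -1.0, -0.002], [-0.001, 0.002, -1.0]]
wrist_force: [-9.7, -7.9, 21.1]
gripper_width: -0.003
finger_force: 10.5
shift [ 0.0014 -0.001  -0.0002] rv [ 0.14  0.05 -0.01] dist 0.002 q [ 28.  27.  89.  -0.  64. 118.] F [-9.7 -7.9 21.1]
time: 33.85
tool_pos: [0.5743, 0.369, 0.1209]
ee_rot: [[1.0, 0.0, -0.001], [0.0, -1.0, -0.0], [-0.001, 0.0, -1.0]]
wrist_force: [0.7, -0.3, 0.0]
gripper_width: -0.004
finger_force: 0.0
shift [ 0.0028 -0.      0.0549] rv [0.02 0.09 0.  ] dist 0.055 q [ 25.  30.  77.   0.  73. 115.] F [ 0.7 -0.3  0. ]
```

```bash
python3 drive.py '0 0 0 .0015 0 .035 0;0 0 0 .0015 0 .046 0;0 0 0 .0015 0 .054 0;0 0 0 .0015 0 .059 0;0 0 0 .0015 0 .059 0;0 0 0 .0015 0 .059 0'; python3 go.py .577 .369 .066;python3 drive.py '0 0 0 0 0 -.06 0;0 0 0 0 0 -.12 0;0 0 0 0 0 -.14 0;0 0 0 0 0 -.14 0;0 0 0 0 0 -.14 0'
python3 - <<'E'
from knob import *
t=grab("top"); T=cloud(t); cv2.imwrite("pics/t7.png",t["pixels"])
for c in ((.639,.1215),(.646,-.0575)):
    a=face(T,c,.126,tol=.006); print(a[0],a[1],a[2])
E
```

```text
time: 34.6
tool_pos: [0.5762, 0.3692, 0.066]
ee_rot: [[1.0, 0.0, -0.001], [0.0, -1.0, -0.0], [-0.001, 0.0, -1.0]]
wrist_force: [-8.3, -4.1, 13.4]
gripper_width: -0.0
finger_force: 6.6
shift [ 0.0008  0.0002 -0.    ] rv [0.03 0.07 0.02] dist 0.001 q [ 25.  34.  79.   0.  68. 115.] F [-8.3 -4.1 13.4]
time: 35.22
tool_pos: [0.5756, 0.3685, 0.1996]
ee_rot: [[1.0, -0.0, -0.004], [-0.0, -1.0, -0.002], [-0.004, 0.002, -1.0]]
wrist_force: [-0.7, -0.5, -0.2]
gripper_width: 0.003
finger_force: 0.0
[0.64026447 0.122036   0.12612544] 16.35393714904785 195
[ 0.64682935 -0.05651757  0.12616359] 15.84569263458252 190
```

View pics/t7.png

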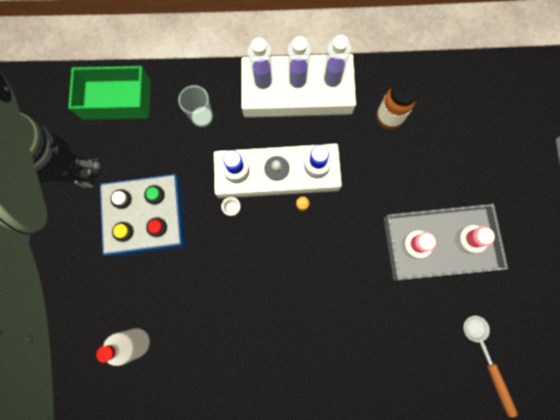

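The fresh cartridges at (233,165) and (318,158) are seated, the spent ones are in the tray at (423,243) and (479,238), the bystanders are in place, and the arm is clear. Handing in.

```bash
python3 -c "
from workcell import env
print(env.hand_in())"
```

```text
the job is handed in; nothing more can be done
None
```

The job is done and handed in at about 35 s: both spent cartridges are in the tray, both fresh ones are fully home on the outer spigots, then green, yellow and white were pressed right down in that order; the red key, crucible and weight were not touched.

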